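Press the green label holder home behind the shelf lip

ROBOT

A 7-joint arm with a two-finger parallel gripper is mounted at the origin on a cart in front of the work surface, level with it; the furniture and walls round the work are solid. World frame = base frame: x ahead of the robot, y to its left, z up, the work surface at z = 0. Lengths are in m, angles in rad, forces in N, time in s.
With the tool pointing down it reaches from about 0.425 to 0.8 m from the base axis. Payload 8.3 kg.
Tool frame: the origin (TCP) lies at the very end of the fingers, on their centre line; the grasp point (between the pads) lies 19 mm behind it (arm.grip_depth is the distance from the TCP to the grasp point, in m); z points along the fingers, y is the line along which they close (so a half turn about z gives the same grasp; the last joint's range is limited). The gripper opens to 85 mm and grips with 20 to 120 N. Pads are 22 mm wide; open, the fingers measure 114 mm over their backs; the gripper's body (76 mm by 85 mm) begins 54 mm behind the grasp point. The pads swing forward as they close: fully open they stand 13 mm farther back than shut.
Start: joints at [-1.361, 0.383, 0.016, 1.37, -0.006, 1.388, -0.046], TCP at [0.168, 0.602, 0.197] pointing down, gripper open.
Joint ranges: [-2.95, 2.95], [-0.25, 2.06], [-1.52, 1.56], [0.18, 2.33], [-1.44, 4.58], [0.02, 2.06], [-3.01, 3.01]. Speed limits (rad/s): [2.39, 2.39, 3.01, 3.01, 3.14, 3.14, 3.14].

INTERFACE

Orientations are given as a unit quaternion [x, y, z, w].
In Python, from cell import arm, eyes, finish_job gives the robot as it stands.
- The arm moves only by the tool drive_tool, never from a script. Its argument "commands" is one flat list of numbers, 5 for each row, row after row: the opening in per cent of the stroke, from 0 (shut) to 100 (fully open), then the shift along the tool's x, y, z in m, then the turn about the tool's z in degrees. A call has 1 to 20 rows; each row shifts and turns the commanded pose from where the row before left it, along the tool's axes as they then stand; what a row does not reach is not made up. A row lasts 1/8 s, in which the tool goes at most 62.5 mm and 10.7 degrees, less where a joint would pass 70% of its speed; a pose out of reach is approached as far as the arm can. A call with a gripper value outside its range is refused whole. The fingers move at their own pace and stop on an object; the grip force is fixed at half the most. Time passes only in rows, so rows that do not move let the fingers close. It gives the time, the measured TCP pose, the force, the opening and the grip force at its end, in the units of the state.
- arm.get_state(): the state, without advancing time (a new reading comes with each control period).
- eyes.capture(name): name is "side" or "top" or "wrist"; returns a dict with "color" (384x512x3 uint8, blue, green, red), "z_map" (384x512 float32, m along the optical axis (not along the pixel's ray), 0 where there is no reading), "camera_matrix" (3x3 intrinsics, pixels), "k1" (the pictures are not rectified: a ray, as slopes to the right and down, at radius r is drawn at 1 + k1 r^2 times it, then the intrinsics apply), "T" (4x4, takes a point from camera to world coordinates); the wrist camera has in their place "mount" (4x4, takes a point from camera to tool coordinates, whose origin is the TCP and whose axes are the flange's). Camera axes: x right, y down, z forward; pixel columns grow to the right and rows downward; lengths in m; the calibration is good to about 2 mm. A picture is of the moment at which its call begins: read the wrist's pose just before it.
- finish_job(): hands the job in; it is judged then, once.
The state is a dict: "t": time; "joint_pos": joint angles; "qvel": joint speeds; "tau": joint torques, N m; "position": TCP position; "eef_rot": TCP orientation; "wrist_force": force on the tool from outside, world axes, zero at the start; "wrist_torque": the same for the moment, N m; "opening": opening from 0.0 (shut) to 1.0 (fully open); "grasp_force": force on a finger pad.
Only numpy, scipy, OpenCV 4.12 (cv2) and the standard library are available. Lean on these libraries where they do the work, as an engineer would, in place of code of your own. Each camera call takes 0.05 s, during which the arm holds its last target. There are 200 camera calls.

TASK

The empty bay on the front edge of the little shelf needs its label: take the holder with the green card from the wooden stand and slide it, card to the front, down behind the bay's lip. Push it down against the sprung foot until its ears sit fully home on the channel's end cheeks, and finish still holding it pressed home, so that I can turn the two brass catches over the ears. Leave the blue holder in the stand, and do not shift the jars on the shelf or the mug.

Things in the scene. Friction and masses are not known exactly. Their poses are not given: they have to be found in the camera images.
- green_holder: Loose upright white plate (45 g), 4 mm thick (x), 88 mm tall, green card on its front (-x). Origin: middle of its lower edge; z up, y along its width. Tongue 52 mm wide to z = 24, lower corners bevelled; ears 72 mm wide, z = 24 to 32; card face 60 mm wide to z = 66; grip tab above. Starts upright in either slot of the stand, card to the robot, ears resting on the block
- green_tab (a point): middle of the green holder's ribbed grey grip tab, 77 mm above its lower edge; tab 36 mm wide (y), 10 mm thick (x), 22 mm tall: the place to pinch it, front to back
- green_ear (a point): outer end of the green holder's left ear (its +y side), 36 mm from its middle and 28 mm above its lower edge
- blue_holder: The same kind of loose holder with a blue card, in the other slot of the stand; stays there
- stand: Fixed dark wooden block 60 x 185 x 35 mm (x, y, z), origin at the middle of its underside; two slots along y, 58 mm long, 7 mm wide, 28 mm deep, centred at y = +48 and -48 mm
- bay: The one EMPTY aluminium label bay of three on the shelf front; its two neighbours hold a red and a yellow card; which is empty varies. Fixed. x into the shelf, y left, z up; origin in the mid-plane and middle of its upright slot, where the holder's lower edge comes when home (35 mm above the worktop). Slot 7 mm wide (x), 60 mm long (y), between end cheeks with tops at z = 24, where the ears rest
- bay_lip (a point): top edge of the empty bay's front lip, at its middle: 11 mm in front of the bay's origin and 29 mm above it. The lip is upright at x = -3.5 mm up to z = 22, then flares forwards at 45 degrees to here
- bay_back (a point): upper edge of the empty bay's back plate, at its middle, on the face towards the robot: x = 3.5 mm, z = 48 mm in the bay's frame. The plate is 100 mm wide and 19 mm higher than the lip, so it can be felt for above it. Open brass catches point up before it, to z = 49, inner sides 42.5 mm either side of the middle
- foot (a joint): Sprung plastic foot in the bottom of the empty bay's slot, m: 0 = up (its top at z = 10 mm in the bay's frame), grows as it is pressed down, 0.010 when the holder is home; the spring takes 5 N to start and 11 N at home and pushes the holder up again if it is let go
- shelf: Fixed wooden riser shelf, 200 deep x 335 wide x 75 mm high, the bays on its front face 104 mm apart; origin at the foot of the middle of its front face, x to the rear, y left. Its stores stand at least 80 mm behind the front face
- jar_2: loose storage jar with grey lid on the shelf, 92 x 92 x 167 mm, origin under its middle
- spice_1: loose spice jar with pale lid on the shelf, 44 x 44 x 101 mm, origin under its middle
- spice_2: loose spice jar with ochre lid on the shelf, 45 x 45 x 107 mm, origin under its middle
- salt_shaker: loose salt shaker on the shelf, 44 x 44 x 90 mm, origin under its middle
- mug: loose white dotted mug on the worktop at the left, 78 x 114 x 93 mm, origin under its middle
Mind the look-alikes: they are no part of the job. Several things have the shape of the stand; the one meant has the colours described above.

How it is judged:
On the way, in this order (a step that is already met when the one before it is completed fails the run):
1. the green holder is lifted out of the stand (z of green_holder in the frame of stand above 0.045 m), for 0.1 s.
2. the green holder's foot is behind the lip of the empty bay, card to the front (x of green_holder in the frame of bay between -0.004 and 0.004 m and y of green_holder in the frame of bay between -0.008 and 0.008 m and y of green_ear in the frame of bay above 0.02 m and angle between the z axis of green_holder and the z axis of bay, either way round below 0.15 rad and z of green_holder in the frame of bay below 0.018 m), for 0.1 s.
At the end, for the whole second after the job is handed in: Green holder in the empty bay: 4 mm of slot mid-plane, 8 mm of middle, tilt under 0.15 rad, card in front, foot edge within 2.5 mm of home, sprung foot down over 7.5 mm, pressing the bay over 6 N, fingers on it over 4 N, still. Blue holder in its slot; it, shelf stores and mug within 30 mm of start (x of green_holder in the frame of bay between -0.004 and 0.004 m and y of green_holder in the frame of bay between -0.008 and 0.008 m and y of green_ear in the frame of bay above 0.02 m and angle between the z axis of green_holder and the z axis of bay, either way round below 0.15 rad and value of joint foot above 0.0075 m and z of green_holder in the frame of bay below 0.0025 m and contact force between green_holder and bay above 6 N and contact force between the fingers and green_holder above 4 N and linear speed of green_holder below 0.02 m/s and z of blue_holder in the frame of stand below 0.02 m and not (distance of any of blue_holder, jar_2, spice_1, spice_2, salt_shaker, mug from where it was at the start of the episode above 0.03 m)); the arm keeps its last pose, push and grip.
It fails at once if the blue holder is pulled out of the stand (z of blue_holder in the frame of stand above 0.035 m).
It fails at once if a jar on the shelf or the mug is shifted by more than 30 mm (distance of any of jar_2, spice_1, spice_2, salt_shaker, mug from where it was at the start of the episode above 0.03 m).
It also fails if it takes over 40 s, if anything falls off the work surface, if the arm or the gripper's body presses on something with over 40 N, if the wrist force passes 120 N, or if a joint passes its speed limit or range.

## Working session

There is one attempt and no reset: what is moved stays moved. The work goes in short steps, Python scripts to look and compute and a tool call to move; the robot and the scene stay as the last step left them, time stands still between calls to the robot, and variables do not carry over. Pictures are saved under pics/ and viewed, at most 10 in all, crops included, and the job is handed in when it is done.

Besides the shell and the picture viewer there is one more tool, called after "Request:" as name(argument=value, ...) on one line, values as JSON. drive_tool: Moves the arm, as the interface text tells. Its arguments: {"type":"object","properties":{"commands":{"type":"array"}},"required":["commands"]}

```bash
mkdir -p pics; cat > h.py <<'E'
import numpy as np, cv2, pickle
from scipy.spatial.transform import Rotation as R
from cell import arm, eyes
def cap(name):
    s=arm.get_state(); c=eyes.capture(name)
    if name=='wrist':
        T=np.eye(4);T[:3,:3]=R.from_quat(s['eef_rot']).as_matrix();T[:3,3]=s['position'];c['T']=T@c['mount']
    return c
def pts(c):
    # world point for each pixel
    K=c['camera_matrix'];h,w=c['z_map'].shape
    u,v=np.meshgrid(np.arange(w),np.arange(h))
    p=np.stack([u,v],-1).reshape(-1,1,2).astype(float)
    r=cv2.undistortPoints(p,K,np.array([c['k1'],0,0,0,0.])).reshape(h,w,2)
    z=c['z_map'];P=np.dstack([r[...,0]*z,r[...,1]*z,z])
    return P@c['T'][:3,:3].T+c['T'][:3,3]
E
python3 - <<'E'
from h import *
s=arm.get_state();print(s['t'],s['position'],s['eef_rot'],s['joint_pos'],arm.grip_depth)
a=[]
for n in('side','top'):
    c=cap(n);pickle.dump(c,open(n+'0.pkl','wb'));cv2.imwrite(f'pics/{n}0.png',c['color'])
    print(n,c['T'].round(3).tolist(),c['camera_matrix'][0,0],c['k1'])
E
```

```text
0.0 [0.16820867 0.60134734 0.19567302] [ 1.35936814e-01  9.90717031e-01 -9.66610188e-04 -1.15250249e-04] [-1.36089907  0.38423755  0.0163838   1.3711682  -0.00630438  1.38818318
 -0.0464746 ] 0.0187
side [[0.999, 0.028, -0.042, 0.593], [0.05, -0.55, 0.834, -0.897], [0.0, -0.835, -0.55, 0.651], [0.0, 0.0, 0.0, 1.0]] 365.2996050119889 -0.07679949530912647
top [[0.023, -0.982, 0.187, 0.347], [-1.0, -0.024, -0.003, 0.014], [0.008, -0.187, -0.982, 1.122], [0.0, 0.0, 0.0, 1.0]] 390.74638156604914 0.01485262768261395
```

View pics/side0.png

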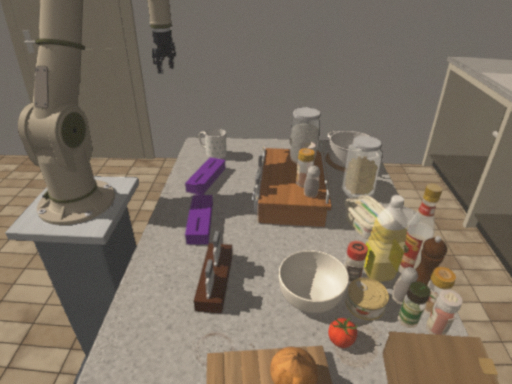

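View pics/top0.png

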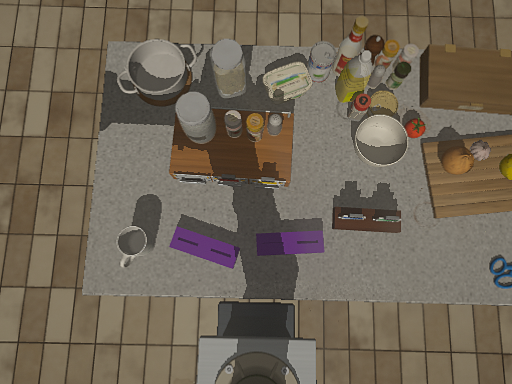

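Candidates for the stand are the purple blocks at top (204,246) and (290,243), and the dark wooden one at (367,219). The last fits because it is dark wood and holds the two holders. I'll enlarge it and the shelf front to confirm.

```bash
python3 - <<'E'
from h import *
c=pickle.load(open('top0.pkl','rb'));P=pts(c);I=c['color']
a=cv2.resize(I[180:240,325:410],None,fx=7,fy=7,interpolation=2)
b=cv2.resize(I[160:195,165:300],None,fx=5,fy=5,interpolation=2)
o=np.zeros((600,680,3),np.uint8);o[:420,:595]=a;o[424:599,:675]=b
cv2.imwrite('pics/crop.png',o)
def ext(m,name):
    if m.sum()>5:
        q=P[m];print(name,m.sum(),q.mean(0).round(4),cv2.minAreaRect((q[:,:2]*1000).astype(np.float32)))
hsv=cv2.cvtColor(I,cv2.COLOR_BGR2HSV)
H,S,V=[hsv[...,i].astype(int) for i in range(3)]
v,u=np.mgrid[:384,:512]
st=(u>325)&(u<410)&(v>195)&(v<240)
ext(st&(abs(P[...,2]-.035)<.008),'standtop')
ext(st&(P[...,2]>.06),'holders')
for nm,lo,hi in(('green',40,85),('blue',95,130)):
    ext(st&(H>lo)&(H<hi)&(S>90)&(P[...,2]>.04),nm)
sh=(u>160)&(u<300)&(v>100)&(v<190)
m=sh&(abs(P[...,2]-.075)<.006)&(H<25)&(S>70);ext(m,'shelftop')
b=sh&(v>168)
for nm,lo,hi in(('red',0,8),('yellow',22,35),('green',40,85)):
    ext(b&(H>=lo)&(H<hi)&(S>120)&(P[...,2]>.02),nm)
E
```

```text
standtop 1211 [ 0.4766 -0.2962  0.0349] ((477.98065185546875, -298.8827819824219), (185.35107421875, 60.74268341064453), 88.12361907958984)
holders 201 [ 0.4673 -0.2727  0.1664] ((436.47222900390625, -172.97866821289062), (55.98540115356445, 410.8179931640625), 17.807113647460938)
green 6 [ 0.4741 -0.3393  0.0604] ((474.1011962890625, -340.5747375488281), (30.92084503173828, 0.5901688933372498), 87.49034881591797)
blue 16 [ 0.4771 -0.2527  0.0599] ((476.4818420410156, -250.955810546875), (51.559791564941406, 2.568674087524414), 87.92827606201172)
shelftop 5686 [0.6534 0.0742 0.0751] ((672.9092407226562, 84.04544067382812), (334.9667053222656, 208.36695861816406), 87.612548828125)
red 26 [0.5698 0.0915 0.0811] ((569.7847290039062, 89.3386001586914), (51.2060546875, 1.3274906873703003), 88.12804412841797)
yellow 32 [ 0.5648 -0.0163  0.0853] ((563.854736328125, -15.278230667114258), (49.04562759399414, 3.254331350326538), 86.61762237548828)
```

View pics/crop.png

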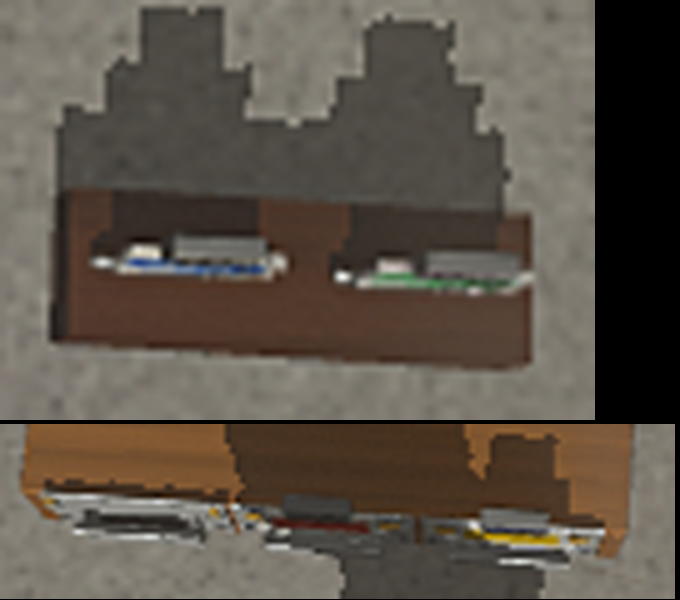

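The green holder is in the right-hand slot (about (386,219) in the top view), with blue in the left. The empty bay is the leftmost of the three; the red and yellow ones are occupied. Next I'll turn the tool to align with the holders, raising it as it turns.

Request:
drive_tool(commands=[100,0,0,-0.01,8.5,100,0,0,-0.01,8.5,100,0,0,-0.01,8.5,100,0,0,-0.01,8.5,100,0,0,-0.01,8.5,100,0,0,-0.01,8.5,100,0,0,-0.01,8.5,100,0,0,-0.01,8.5,100,0,0,-0.01,8.5])

```text
t: 1.23
position: [0.1682, 0.6017, 0.2864]
eef_rot: [0.722, 0.692, -0.001, 0.0]
wrist_force: [0.0, -0.9, 0.1]
opening: 1.004
grasp_force: 0.0
```

```bash
python3 - <<'E'
from h import *
s=arm.get_state();print(s['t'],s['position'],R.from_quat(s['eef_rot']).as_matrix().round(3).tolist(),s['joint_pos'].round(2) if hasattr(s['joint_pos'],'round') else s['joint_pos'])
c=cap('wrist');print(c['mount'].round(3).tolist(),c['camera_matrix'].round(0).tolist(),c['T'].round(3).tolist())
E
```

```text
1.225 [0.16824745 0.60165394 0.28641112] [[0.042, 0.999, -0.0], [0.999, -0.042, -0.001], [-0.001, -0.0, -1.0]] [-1.51  0.37  0.23  1.21 -0.08  1.58 -1.33]
[[-0.0, -0.966, -0.258, 0.066], [1.0, 0.0, -0.001, -0.0], [0.001, -0.258, 0.966, -0.178], [0.0, 0.0, 0.0, 1.0]] [[344.0, 0.0, 256.0], [0.0, 344.0, 197.0], [0.0, 0.0, 1.0]] [[0.999, -0.04, -0.012, 0.171], [-0.042, -0.965, -0.259, 0.668], [-0.001, 0.259, -0.966, 0.464], [0.0, 0.0, 0.0, 1.0]]
```

Request:
drive_tool(commands=[100,-0.04,0.042,0,0,100,-0.04,0.042,0,0,100,-0.04,0.042,0,0,100,-0.04,0.042,0,0,100,-0.04,0.042,0,0,100,-0.04,0.042,0.01,0,100,-0.04,0.042,0.01,0,100,-0.04,0.042,0.01,0,100,-0.04,0.042,0.01,0,100,0,0,0,0])

```text
t: 2.52
position: [0.5352, 0.2218, 0.2452]
eef_rot: [0.723, 0.691, -0.002, 0.001]
wrist_force: [0.6, 0.5, -0.6]
opening: 0.998
grasp_force: 0.0
```

```bash
python3 - <<'E'
from h import *
c=cap('wrist');pickle.dump(c,open('w1.pkl','wb'))
cv2.imwrite('pics/w1.png',cv2.resize(c['color'],(768,576),interpolation=2));print(c['T'][:3,3])
E
```

```text
[0.5379703  0.28818089 0.42260621]
```

View pics/w1.png

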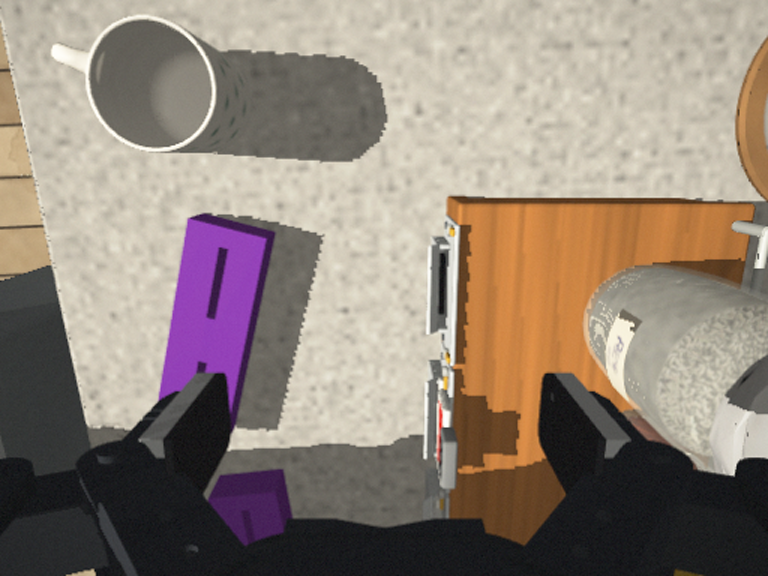

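The wrist view shows the empty bay at about (440,285) in the enlarged picture, with its dark slot between lip and back plate. The red bay is below it at (440,430). I'll measure it from depth and colour.

```bash
python3 - <<'E'
from h import *
c=pickle.load(open('w1.pkl','rb'));P=pts(c);I=c['color']
cv2.imwrite('pics/w1c.png',cv2.resize(I[140:245,270:325],None,fx=5.5,fy=5.5,interpolation=0))
v,u=np.mgrid[:384,:512]
box=(u>275)&(u<320)&(v>140)&(v<240)
rows=[150,160,165,170,180,190,200,210,215,220,226]
for r in rows:
    print(r,[(int(x),*(P[r,x]*1000).round().astype(int),int(I[r,x].mean())) for x in range(282,312,1 if r==190 else 2)])
m=(v>130)&(v<300)&(u>300)&(u<480)&(abs(P[...,2]-.075)<.004)
q=P[m][:,:2]
# shelf front edge & left end
print('xmin by y',[(y,round(q[abs(q[:,1]-y)<.004][:,0].min(),4)) for y in (.1,.15,.2,.23)],'ymax',[(x,round(q[abs(q[:,0]-x)<.005][:,1].max(),4)) for x in (.6,.65,.7)])
E
```

```text
150 [(282, np.int64(567), np.int64(232), np.int64(2), 199), (284, np.int64(569), np.int64(232), np.int64(1), 204), (286, np.int64(572), np.int64(232), np.int64(0), 208), (288, np.int64(574), np.int64(232), np.int64(-1), 210), (290, np.int64(577), np.int64(232), np.int64(0), 209), (292, np.int64(579), np.int64(232), np.int64(1), 210), (294, np.int64(582), np.int64(232), np.int64(0), 206), (296, np.int64(580), np.int64(237), np.int64(39), 166), (298, np.int64(578), np.int64(241), np.int64(71), 175), (300, np.int64(580), np.int64(241), np.int64(72), 162), (302, np.int64(582), np.int64(242), np.int64(77), 183), (304, np.int64(583), np.int64(242), np.int64(83), 201), (306, np.int64(586), np.int64(241), np.int64(74), 111), (308, np.int64(588), np.int64(241), np.int64(77), 63), (310, np.int64(590), np.int64(241), np.int64(74), 65)]
160 [(282, np.int64(567), np.int64(220), np.int64(0), 195), (284, np.int64(569), np.int64(220), np.int64(1), 186), (286, np.int64(572), np.int64(220), np.int64(-1), 196), (288, np.int64(571), np.int64(225), np.int64(34), 213), (290, np.int64(573), np.int64(226), 
[... 8463 characters left out ...]
.int64(576), np.int64(148), np.int64(40), 166), (296, np.int64(578), np.int64(150), np.int64(47), 189), (298, np.int64(578), np.int64(156), np.int64(65), 220), (300, np.int64(578), np.int64(162), np.int64(81), 217), (302, np.int64(580), np.int64(163), np.int64(84), 232), (304, np.int64(583), np.int64(160), np.int64(76), 70), (306, np.int64(586), np.int64(159), np.int64(73), 67), (308, np.int64(587), np.int64(160), np.int64(76), 67), (310, np.int64(590), np.int64(160), np.int64(76), 101)]
xmin by y [(0.1, np.float64(0.5795)), (0.15, np.float64(0.5821)), (0.2, np.float64(0.5801)), (0.23, np.float64(0.581))] ymax [(0.6, np.float64(0.2554)), (0.65, np.float64(0.2533)), (0.7, np.float64(0.2511))]
```

View pics/w1c.png

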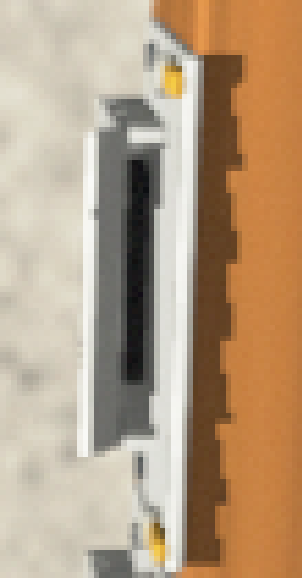

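Bay at about (0.576, 0.1933), yaw −2.4°, which matches the tool's yaw now. Next is the stand.

Request:
drive_tool(commands=[100,-0.0565,-0.0035,0,0,100,-0.0565,-0.0035,0,0,100,-0.0565,-0.0035,0,0,100,-0.0565,-0.0035,0,0,100,-0.0565,-0.0035,0,0,100,-0.0565,-0.0035,0,0,100,-0.0565,-0.0035,0,0,100,-0.0565,-0.0035,0,0,100,-0.0565,-0.0035,0,0,100,-0.0565,-0.0035,0,0,100,0,0,0,0])

```text
t: 3.95
position: [0.4744, -0.3394, 0.2463]
eef_rot: [0.722, 0.692, -0.001, 0.0]
wrist_force: [-0.4, 0.1, 0.3]
opening: 1.001
grasp_force: 0.0
```

```bash
python3 - <<'E'
from h import *
c=cap('wrist');pickle.dump(c,open('w2.pkl','wb'));P=pts(c);I=c['color']
cv2.imwrite('pics/w2.png',I)
s=arm.get_state();print(s['position'],R.from_quat(s['eef_rot']).as_euler('xyz',degrees=True),s['joint_pos'].round(2) if hasattr(s['joint_pos'],'round') else 0)
d=np.hypot(P[...,0]-.4764,P[...,1]+.347)
m=(d<.05)&(P[...,2]>.085)&(P[...,2]<.115)
q=P[m];print('tabtop',m.sum(),np.median(q[:,2]),cv2.minAreaRect((q[:,:2]*1000).astype(np.float32)))
m=(P[...,2]>.028)&(P[...,2]<.041)&(abs(P[...,0]-.476)<.06)&(abs(P[...,1]+.3)<.12);q=P[m];print('stand',cv2.minAreaRect((q[:,:2]*1000).astype(np.float32)))
m=(P[...,2]>.037)&(P[...,2]<.05)&(abs(P[...,0]-.476)<.02)&(abs(P[...,1]+.347)<.045);q=P[m];print('ears',cv2.minAreaRect((q[:,:2]*1000).astype(np.float32)))
E
```

```text
[ 0.47594756 -0.33649361  0.24616851] [-1.79933642e+02  1.68797884e-02  8.77761994e+01] [-0.09  0.36  0.88  1.43 -0.27  1.48  0.74]
tabtop 408 0.09917572368055905 ((476.30352783203125, -347.09747314453125), (35.63777542114258, 9.893838882446289), 87.79640197753906)
stand ((477.7729187011719, -299.2019958496094), (184.50401306152344, 60.15886688232422), 87.95589447021484)
ears ((475.9820251464844, -346.4132080078125), (38.43986129760742, 86.93920135498047), 0.771840512752533)
```

View pics/w2.png

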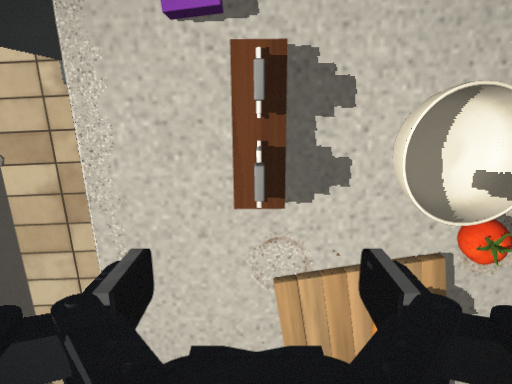

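The wrist view shows the green holder's tab at about (259,178) and the blue one above at (259,78). The tab top is at (0.4763, −0.347, 0.099). I'll check that the pose has settled.

```bash
python3 - <<'E'
from h import *
for i in range(3):
    s=arm.get_state();print(s['t'],s['position'],np.abs(s['qvel']).max());c=cap('wrist')
P=pts(c);m=(np.hypot(P[...,0]-.4764,P[...,1]+.347)<.05)&(P[...,2]>.085)&(P[...,2]<.115)
q=P[m];print('tabtop',m.sum(),np.median(q[:,2]),cv2.minAreaRect((q[:,:2]*1000).astype(np.float32)))
s=arm.get_state();Rm=R.from_quat(s['eef_rot']).as_matrix()
print('need tool',Rm.T@(np.array([.4764,-.347,.069])-s['position']))
E
```

```text
4.0 [ 0.47594756 -0.33649361  0.24616851] 0.05754582933240804
4.05 [ 0.47709803 -0.33451866  0.24621932] 0.04037527029853865
4.1 [ 0.47770829 -0.33343072  0.24630538] 0.02448746242884465
tabtop 376 0.09921172336576814 ((475.8625793457031, -346.7563781738281), (35.202415466308594, 9.825434684753418), 88.0177230834961)
need tool [-0.01431129 -0.00119079  0.17740735]
```

Request:
drive_tool(commands=[100,-0.0074,-0.0008,0.02,0,100,-0.0074,-0.0008,0.04,0,100,0,0,0.045,0,100,0,0,0.04,0,100,0,0,0.025,0,100,0,0,0.007,0,100,0,0,0,0,100,0,0,0,0])

```text
t: 5.15
position: [0.4756, -0.3501, 0.0711]
eef_rot: [0.72, 0.694, 0.0, 0.001]
wrist_force: [-0.5, -0.2, 0.8]
opening: 1.003
grasp_force: 0.0
```

Request:
drive_tool(commands=[100,0.003,0.001,0.002,0,100,0,0,0,0,50,0,0,0,0,30,0,0,0,0,0,0,0,0,0,0,0,0,0,0,0,0,0,0,0,0,0,0,0,0])

```text
t: 6.15
position: [0.4757, -0.347, 0.0677]
eef_rot: [0.72, 0.694, -0.0, -0.0]
wrist_force: [-0.2, 0.1, 0.5]
opening: 0.001
grasp_force: 0.0
```

The gripper closed fully with no force, so it holds nothing. I'll look before doing anything else.

```bash
python3 - <<'E'
from h import *
s=arm.get_state();print(s['t'],s['opening'],s['grasp_force'],s['position'])
c=cap('side');d=cap('wrist');pickle.dump((c,d),open('w3.pkl','wb'))
a=cv2.resize(c['color'][170:320,150:300],(600,600),interpolation=2);
b=cv2.resize(d['color'],None,fx=.39,fy=.39)
o=np.zeros((600,800,3),np.uint8);o[:,:600]=a;o[:b.shape[0],600:600+b.shape[1]]=b[:,:200]
cv2.imwrite('pics/w3.png',o)
E
```

```text
6.15 0.0005487576573843792 0.0 [ 0.47570423 -0.34699923  0.06770901]
```

View pics/w3.png

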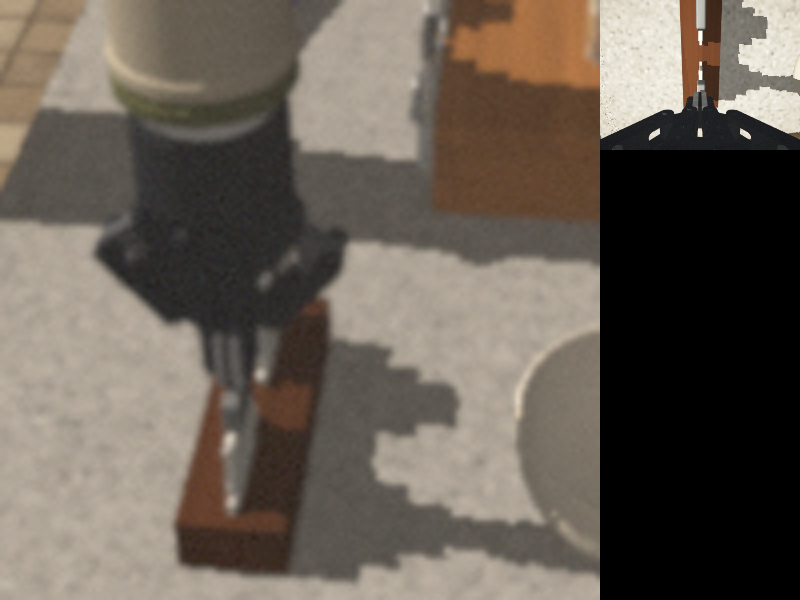

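```bash
python3 - <<'E'
from h import *
c,d=pickle.load(open('w3.pkl','rb'))
a=cv2.resize(d['color'][210:384,196:316],None,fx=3.3,fy=3.3,interpolation=2)
b=cv2.resize(c['color'][225:305,180:240],None,fx=6.6,fy=6.6,interpolation=2)
o=np.zeros((600,800,3),np.uint8);o[:a.shape[0],:a.shape[1]]=a;o[:b.shape[0],400:400+b.shape[1]]=b
cv2.imwrite('pics/w3b.png',o)
E
```

```text
(no output)
```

View pics/w3b.png

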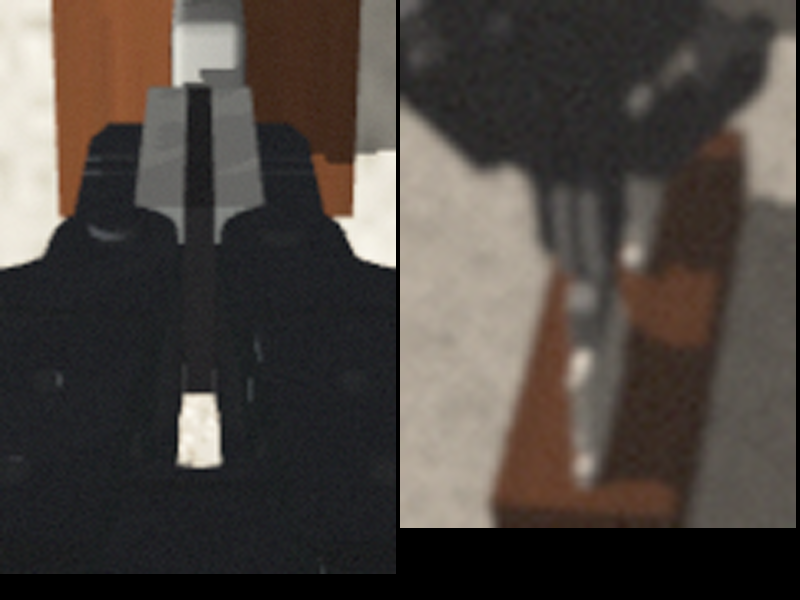

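```bash
python3 - <<'E'
from h import *
c,d=pickle.load(open('w3.pkl','rb'))
P=pts(c)
for v in range(252,302,3):
    print(v,[(u,*[int(x) for x in (P[v,u]*1000).round()],int(c['color'][v,u].mean())) for u in range(203,214,2)])
# wrist: finger tips + tab/holder
Q=pts(d)
m=(np.hypot(Q[...,0]-.476,Q[...,1]+.347)<.06)&(Q[...,2]>.05)&(Q[...,2]<.115)
q=Q[m];print(m.sum(),q.min(0),q.max(0))
for v in range(212,262,4): print(v,[tuple(int(x) for x in (Q[v,u]*1000).round()) for u in (240,245,256,266,272)])
E
```

```text
252 [(203, 470, -361, 146, 49), (205, 472, -353, 138, 47), (207, 478, -360, 145, 49), (209, 483, -364, 149, 49), (211, 487, -363, 148, 43), (213, 489, -357, 143, 47)]
255 [(203, 469, -359, 136, 79), (205, 473, -358, 135, 76), (207, 477, -360, 137, 80), (209, 480, -355, 133, 75), (211, 485, -355, 133, 46), (213, 487, -349, 127, 51)]
258 [(203, 468, -358, 126, 79), (205, 473, -360, 128, 76), (207, 476, -359, 127, 80), (209, 480, -358, 127, 79), (211, 484, -355, 124, 47), (213, 487, -350, 120, 52)]
261 [(203, 468, -361, 120, 72), (205, 472, -359, 119, 81), (207, 476, -359, 119, 78), (209, 480, -360, 121, 85), (211, 483, -355, 116, 49), (213, 488, -355, 116, 72)]
264 [(203, 467, -360, 111, 97), (205, 471, -359, 111, 82), (207, 476, -360, 112, 72), (209, 480, -359, 111, 86), (211, 481, -344, 96, 60), (213, 473, -284, 36, 95)]
267 [(203, 452, -296, 37, 83), (205, 456, -294, 36, 83), (207, 474, -357, 100, 86), (209, 478, -356, 99, 79), (211, 481, -347, 90, 59), (213, 475, -294, 36, 68)]
270 [(203, 453, -304, 36, 72), (205, 471, -365, 99, 107), (207, 476, -366, 100, 126), (209, 479, -364, 99
[... 2261 characters left out ...]
36, 99), (480, -337, 99), (485, -361, 37)]
236 [(464, -363, 35), (468, -363, 35), (476, -338, 99), (480, -339, 99), (485, -364, 35)]
240 [(469, -335, 111), (471, -335, 111), (476, -335, 112), (480, -335, 112), (485, -366, 37)]
244 [(469, -335, 115), (471, -336, 115), (476, -335, 116), (480, -336, 115), (485, -370, 35)]
248 [(470, -335, 120), (471, -335, 119), (476, -336, 119), (480, -335, 120), (482, -336, 119)]
252 [(470, -336, 123), (472, -335, 123), (476, -336, 123), (480, -336, 123), (482, -336, 122)]
256 [(470, -335, 127), (472, -335, 127), (476, -335, 127), (480, -335, 127), (482, -336, 126)]
260 [(470, -335, 130), (472, -335, 130), (476, -335, 130), (479, -335, 131), (482, -336, 130)]
```

Side and wrist depth both put the fingertips at z ≈ 0.109, although the TCP reads 0.068. The fingers therefore closed about 10 mm above the tab (top at 0.099), and the tool's real end is about 41 mm short of the stated TCP. I'll open, go 40 mm lower and close again.

Request:
drive_tool(commands=[100,0,0,0,0,100,0,0,0,0,100,0,0,0,0,100,0,0,0,0,100,0,0.0005,0.02,0,100,0,0,0.02,0,100,0,0,0,0,40,0,0,0,0,0,0,0,0,0,0,0,0,0,0,0,0,0,0,0,0,0,0,0,0])

```text
t: 7.75
position: [0.4764, -0.3471, 0.0281]
eef_rot: [0.72, 0.694, 0.0, 0.0]
wrist_force: [-1.1, 1.1, 2.2]
opening: 0.108
grasp_force: 59.2
```

```bash
python3 - <<'E'
from h import *
c=cap('side');P=pts(c)
m=(abs(P[...,0]-.476)<.03)&(abs(P[...,1]+.347)<.06)&(P[...,2]>.05)
v,u=np.where(m)
for r in range(255,292,3): print(r,[(k,*[int(x) for x in (P[r,k]*1000).round()]) for k in (201,203,205,207,209,211)])
E
```

```text
255 [(201, 466, -365, 141), (203, 467, -352, 129), (205, 468, -338, 116), (207, 477, -360, 137), (209, 483, -367, 144), (211, 487, -366, 144)]
258 [(201, 465, -364, 132), (203, 467, -355, 124), (205, 468, -340, 109), (207, 456, -264, 36), (209, 482, -368, 137), (211, 486, -367, 136)]
261 [(201, 464, -361, 120), (203, 467, -358, 118), (205, 469, -346, 106), (207, 471, -339, 99), (209, 476, -338, 99), (211, 485, -361, 122)]
264 [(201, 463, -359, 110), (203, 467, -360, 112), (205, 469, -348, 99), (207, 473, -349, 100), (209, 477, -347, 99), (211, 484, -359, 111)]
267 [(201, 462, -361, 103), (203, 466, -357, 99), (205, 470, -355, 98), (207, 474, -357, 100), (209, 478, -355, 98), (211, 484, -361, 105)]
270 [(201, 461, -356, 89), (203, 466, -359, 92), (205, 471, -364, 98), (207, 475, -365, 99), (209, 479, -363, 97), (211, 483, -360, 94)]
273 [(201, 459, -353, 77), (203, 465, -359, 83), (205, 469, -358, 83), (207, 475, -365, 91), (209, 479, -365, 91), (211, 482, -360, 86)]
276 [(201, 451, -322, 35), (203, 463, -353, 69), (205, 469, -359, 75), (207, 475, -368, 85), (209, 479, -366, 82), (211, 482, -360, 77)]
279 [(201, 452, -332, 36), (203, 457, -332, 36), (205, 467, -356, 63), (207, 475, -371, 79), (209, 478, -365, 72), (211, 481, -361, 69)]
282 [(201, 454, -340, 35), (203, 459, -342, 38), (205, 462, -339, 34), (207, 476, -378, 77), (209, 478, -369, 68), (211, 477, -342, 38)]
285 [(201, 455, -347, 33), (203, 460, -350, 36), (205, 464, -347, 34), (207, 475, -379, 69), (209, 478, -371, 61), (211, 478, -352, 40)]
288 [(201, 456, -357, 34), (203, 461, -358, 36), (205, 465, -357, 35), (207, 475, -380, 62), (209, 478, -374, 55), (211, 478, -356, 34)]
291 [(201, 458, -364, 33), (203, 462, -366, 35), (205, 467, -365, 35), (207, 474, -377, 48), (209, 478, -375, 47), (211, 478, -359, 28)]
```

It is gripped now (59 N, opening 0.108). The holder's lower edge is about TCP z − 0.017. I'll lift it and carry it to above the bay.

Request:
drive_tool(commands=[0,0,0,-0.015,0,0,0,0,-0.025,0,0,0,0,-0.03,0,0,0,0,-0.03,0,0,0,0,-0.03,0,0,0.03,0.002,-0.01,0,0,0.05,0.007,0,0,0,0.05,0.007,0,0,0,0.05,0.007,0,0,0,0.05,0.007,0,0,0,0.05,0.007,0,0,0,0.05,0.007,0,0,0,0.05,0.007,0,0,0,0.05,0.008,0,0,0,0.05,0.008,0,0,0,0.04,0.009,0,0,0,0.02,0.007,0,0,0,0.004,0.002,0,0,0,0,0,0,0,0,0,0,0,0])

```text
t: 10.3
position: [0.5815, 0.1917, 0.1681]
eef_rot: [0.721, 0.693, 0.0, 0.0]
wrist_force: [-0.9, -0.2, -1.0]
opening: 0.108
grasp_force: 58.7
```

```bash
python3 - <<'E'
from h import *
for i in range(2):
    s=arm.get_state();c=cap('wrist')
print(s['t'],s['position'],R.from_quat(s['eef_rot']).as_euler('xyz',degrees=True),s['opening'],s['grasp_force'])
pickle.dump(c,open('w4.pkl','wb'));cv2.imwrite('pics/w4.png',c['color'])
d=cap('side');t=cap('top');pickle.dump((d,t),open('s4.pkl','wb'))
P=pts(t)
m=(abs(P[...,0]-.576)<.03)&(abs(P[...,1]-.19)<.05)&(P[...,2]>.13)&(P[...,2]<.25)
print('top',m.sum(),P[m].min(0),P[m].max(0))
P=pts(c);m=(abs(P[...,0]-.576)<.03)&(abs(P[...,1]-.19)<.06)&(P[...,2]>.15)&(P[...,2]<.26)
print('wrist',m.sum(),P[m].min(0),P[m].max(0))
m=m&(abs(P[...,2]-.227)<.005)
if m.sum()>5:print('tabtop?',m.sum(),np.median(P[m],0),cv2.minAreaRect((P[m][:,:2]*1000).astype(np.float32)))
E
```

```text
10.35 [0.58142231 0.19192116 0.16809503] [1.79987163e+02 9.46945865e-05 8.77508124e+01] 0.10938699052932094 58.72547149658203
top 122 [0.56252636 0.15571794 0.15300092] [0.58923588 0.19576597 0.24988265]
wrist 11707 [0.54600182 0.17380135 0.17558577] [0.60599961 0.22795012 0.25999897]
tabtop? 1002 [0.58182104 0.20321128 0.22723067] ((581.42236328125, 204.46920776367188), (11.605859756469727, 36.63268280029297), 87.72505950927734)
```

View pics/w4.png

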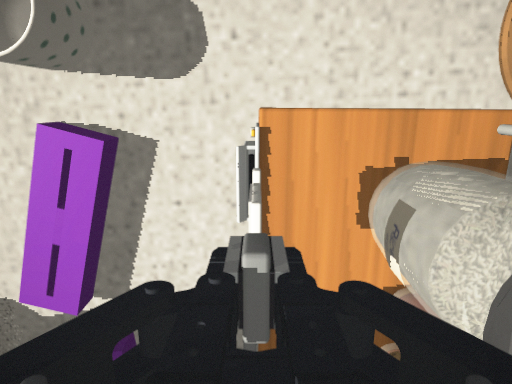

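The wrist view shows the tab between the fingers at (257,290), the holder's left edge at about (256,190–230), and the bay lip at (243,185). I'll measure holder against bay in this one view.

```bash
python3 - <<'E'
from h import *
c=pickle.load(open('w4.pkl','rb'));P=pts(c)
for nm,lo,hi,x0,x1 in(('ear',.172,.186,.56,.61),('card',.188,.216,.56,.61),('tabtop',.234,.244,.56,.61),('plate top',.081,.087,.56,.61),('lip',.060,.067,.55,.575)):
    m=(P[...,2]>lo)&(P[...,2]<hi)&(P[...,0]>x0)&(P[...,0]<x1)&(P[...,1]>.14)&(P[...,1]<.26)
    v,u=np.where(m);q=P[m]
    if len(q)>3: print(nm,len(q),np.median(q,0).round(4),q.min(0).round(4),q.max(0).round(4),(u.min(),u.max(),v.min(),v.max()))
for r in (140,150,160,170,178,182,186,190,196,202,208,214,220,226,232): print(r,[(k,*[int(x) for x in (P[r,k]*1000).round()]) for k in range(238,266,3)])
E
```

```text
ear 128 [0.5821 0.2248 0.1832] [0.5803 0.221  0.1756] [0.584  0.228  0.1859] (np.int64(252), np.int64(259), np.int64(168), np.int64(185))
card 587 [0.5818 0.2034 0.2112] [0.563  0.1982 0.1881] [0.5994 0.222  0.216 ] (np.int64(211), np.int64(300), np.int64(185), np.int64(254))
tabtop 3686 [0.581  0.1966 0.2394] [0.56   0.1738 0.234 ] [0.6026 0.2103 0.244 ] (np.int64(192), np.int64(320), np.int64(246), np.int64(342))
plate top 191 [0.5826 0.2294 0.0834] [0.5791 0.2116 0.081 ] [0.5845 0.2426 0.0851] (np.int64(251), np.int64(258), np.int64(126), np.int64(167))
lip 584 [0.5673 0.1946 0.0629] [0.5629 0.1604 0.06  ] [0.5749 0.2261 0.0658] (np.int64(236), np.int64(247), np.int64(146), np.int64(222))
140 [(238, 565, 225, 2), (241, 567, 225, -1), (244, 570, 225, 1), (247, 573, 225, 1), (250, 576, 225, 0), (253, 579, 225, 2), (256, 583, 232, 83), (259, 585, 231, 73), (262, 587, 231, 75), (265, 590, 231, 76)]
150 [(238, 568, 223, 64), (241, 570, 223, 62), (244, 572, 222, 60), (247, 574, 218, 27), (250, 576, 217, 22), (253, 579, 217, 23), (256, 582, 225, 83), (259, 585, 223, 74), (262, 587, 224, 
[... 2159 characters left out ...]
7, 219), (262, 585, 171, 75), (265, 588, 171, 75)]
220 [(238, 564, 163, 64), (241, 567, 162, 62), (244, 569, 161, 60), (247, 572, 161, 59), (250, 580, 214, 218), (253, 581, 215, 219), (256, 582, 215, 219), (259, 583, 215, 219), (262, 585, 166, 76), (265, 587, 166, 75)]
226 [(238, 560, 134, 0), (241, 563, 134, 0), (244, 566, 135, 2), (247, 569, 134, 0), (250, 579, 212, 217), (253, 581, 213, 220), (256, 582, 213, 220), (259, 583, 213, 220), (262, 585, 161, 76), (265, 587, 160, 75)]
232 [(238, 559, 127, -1), (241, 563, 128, 1), (244, 566, 127, 0), (247, 569, 128, 1), (250, 579, 209, 218), (253, 581, 210, 219), (256, 582, 210, 220), (259, 583, 210, 219), (262, 585, 155, 74), (265, 587, 155, 75)]
```

Holder at (0.581, 0.192), bay at (0.576, 0.193). I'll shift 5.5 mm forwards and lower to just above the bay.

Request:
drive_tool(commands=[0,0.0015,-0.0055,0,0,0,0,0,0.015,0,0,0,0,0.02,0,0,0,0,0.015,0,0,0,0,0.007,0,0,0,0,0,0,0,0,0,0,0])

```text
t: 11.38
position: [0.5764, 0.1952, 0.1113]
eef_rot: [0.72, 0.694, 0.0, 0.0]
wrist_force: [-0.4, 0.8, -0.8]
opening: 0.114
grasp_force: 58.7
```

```bash
python3 - <<'E'
from h import *
for i in range(2):
    s=arm.get_state();c=cap('wrist')
print(s['t'],s['position'],s['wrist_force'])
P=pts(c);o=s['position'][2]-.017;print('bottom z',o)
for nm,lo,hi,x0,x1 in(('ear',o+.026,o+.034,.56,.60),('card',o+.036,o+.064,.565,.585),('plate top',.081,.087,.56,.60),('lip',.060,.067,.55,.575)):
    m=(P[...,2]>lo)&(P[...,2]<hi)&(P[...,0]>x0)&(P[...,0]<x1)&(P[...,1]>.14)&(P[...,1]<.26)
    q=P[m]
    if len(q)>3: print(nm,len(q),np.median(q,0).round(4),q.min(0).round(4),q.max(0).round(4))
cv2.imwrite('pics/w5.png',cv2.resize(c['color'][120:260,200:320],None,fx=4,fy=4,interpolation=2))
E
```

```text
11.425 [0.57644966 0.19522813 0.11140081] [ 0.08592118  0.51991737 -0.37140311]
bottom z 0.09440080960325119
ear 122 [0.5771 0.2281 0.1266] [0.5753 0.2243 0.1205] [0.5789 0.2312 0.1284]
card 352 [0.5759 0.2241 0.1522] [0.5651 0.2057 0.131 ] [0.5849 0.2253 0.1583]
plate top 509 [0.5821 0.217  0.0834] [0.5789 0.1822 0.081 ] [0.585  0.2425 0.0858]
lip 670 [0.5675 0.2015 0.063 ] [0.5635 0.174  0.06  ] [0.5724 0.2261 0.0661]
```

View pics/w5.png

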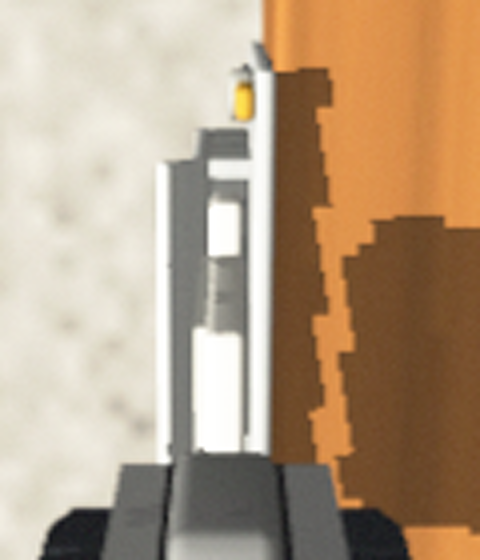

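The picture shows the holder's ear and card edge squarely over the slot, between lip and back plate; it is about 2 mm too far left. I'll correct that and lower it to just above the foot.

Request:
drive_tool(commands=[0,-0.0018,-0.0005,0,0,0,0,0,0.01,0,0,0,0,0.012,0,0,0,0,0.01,0,0,0,0,0.008,0,0,0,0,0.005,0,0,0,0,0,0])

```text
t: 12.35
position: [0.5754, 0.1932, 0.0652]
eef_rot: [0.72, 0.694, -0.0, 0.0]
wrist_force: [1.3, -0.5, -1.1]
opening: 0.11
grasp_force: 59.0
```

Request:
drive_tool(commands=[0,0,0,0.005,0,0,0,0,0.004,0,0,0,0,0.003,0,0,0,0,0.002,0,0,0,0,0,0,0,0,0,0,0])

```text
t: 13.1
position: [0.5759, 0.1936, 0.0529]
eef_rot: [0.72, 0.694, 0.001, 0.0]
wrist_force: [-2.4, -0.5, 9.4]
opening: 0.111
grasp_force: 60.7
```

Foot force is 9.4 N with about 1 mm left. Pressing on until the ears seat.

Request:
drive_tool(commands=[0,0,0,0.0015,0,0,0,0,0.001,0,0,0,0,0,0,0,0,0,0,0])

```text
t: 13.6
position: [0.5763, 0.1936, 0.0518]
eef_rot: [0.72, 0.694, 0.001, 0.0]
wrist_force: [-5.9, -1.4, 19.6]
opening: 0.108
grasp_force: 62.3
```

Request:
drive_tool(commands=[0,0,-0.0005,0.001,0,0,0,0,0,0,0,0,0,0,0,0,0,0,0,0])

```text
t: 14.1
position: [0.5763, 0.1937, 0.0517]
eef_rot: [0.72, 0.694, 0.002, 0.0]
wrist_force: [-7.2, -1.4, 25.2]
opening: 0.106
grasp_force: 63.2
```

```bash
python3 - <<'E'
from h import *
c=cap('wrist');s=arm.get_state();print(s['t'],s['position'],s['wrist_force'],s['grasp_force'])
P=pts(c)
for nm,lo,hi,x0,x1 in(('ear',.055,.075,.573,.579),('card',.075,.098,.57,.5785),('lip',.060,.067,.55,.572)):
    m=(P[...,2]>lo)&(P[...,2]<hi)&(P[...,0]>x0)&(P[...,0]<x1)&(P[...,1]>.14)&(P[...,1]<.26)
    q=P[m]
    if len(q)>3: print(nm,len(q),np.median(q,0).round(4),q.min(0).round(4),q.max(0).round(4))
E
```

```text
14.15 [0.57636154 0.1936819  0.05165416] [-7.77964108 -2.2348364  25.03211973] 63.15121650695801
ear 234 [0.5767 0.2257 0.067 ] [0.573  0.2212 0.0552] [0.579  0.2413 0.075 ]
card 173 [0.5762 0.2231 0.088 ] [0.5701 0.1441 0.0751] [0.5785 0.2373 0.0978]
lip 740 [0.5682 0.2115 0.0628] [0.5648 0.1944 0.06  ] [0.572  0.2264 0.0655]
```

The ears' tops are at z = 0.067 (home), it is pressed with 25 N, and it is no longer moving. Handing in.

```bash
python3 -c "
from cell import finish_job;print(finish_job())"
```

```text
the job is handed in; nothing more can be done
None
```

The green holder is in the empty left bay, card to the front, and the arm is still pressing it home with about 25 N; the job is handed in, but no verdict came back.

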